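# Kit the bush parts on the two assembly stands

### The arm

A 7-joint arm with a two-finger parallel gripper is mounted at the origin on the work surface. World frame = base frame: x ahead of the robot, y to its left, z up, the work surface at z = 0. Lengths are in mm, angles in degrees, forces in N, time in s.
With the tool pointing down it reaches from about 425 to 950 mm from the base axis. Payload 16.7 kg.
Tool frame: the origin (TCP) lies midway between the tips of the shut fingers; the grasp point (between the pads) lies 19 mm behind it; z points along the fingers, y is the line along which they close (so a half turn about z gives the same grasp; the last joint's range is limited). The gripper opens to 94 mm and grips with 3 to 60 N. Pads are 16 mm wide; open, the fingers measure 119 mm over their backs; the gripper's body (75 mm by 177 mm) begins 78 mm behind the grasp point.
Start: joints at [64.716, 24.414, 4.234, 92.017, -1.954, 63.644, -3.845], TCP at [194.151, -646.436, 205.467] pointing down, gripper open.
Joint ranges: [-163.25, 163.25], [-28.42, 122.38], [-70.27, 78.77], [12.13, 141.07], [-58.53, 238.53], [9.26, 117.41], [-156.51, 156.51]. Speed limits (degrees/s): [108.29, 108.29, 136.94, 136.94, 172.46, 172.46, 172.46].

### API

Orientations are given as [roll, pitch, yaw] about the fixed x, y, z axes, in that order (R = Rz(yaw) Ry(pitch) Rx(roll)).
In Python, from plant import ctrl gives the robot as it stands.
- The arm moves only by the tool move_arm, never from a script. Its argument "deltas" is a list of rows, each an object of numbers: "x", "y", "z": the shift along the world's x, y, z in mm; "wx", "wy", "wz": the turn, a rotation vector about the world's x, y, z in rad; "jaw": the closure, from 0 (fully open) to 1 (shut). A call has 1 to 8 rows; each row is the pose to reach, as a shift and turn from the pose commanded when the call began; what a row does not reach only later rows make up. A row lasts 1/12 s, in which the tool goes at most 41.7 mm and 7.16 degrees, less where a joint would pass 70% of its speed; a pose out of reach is approached as far as the arm can. A call with a gripper value outside its range is refused whole. The fingers move at their own pace and stop on an object; "grip_force" is the grip in N (left out, the last holds). Time passes only in rows, so rows that repeat a pose let the fingers close. It gives the time, the measured TCP pose, the force, the opening and the grip force at its end, in the units of the state.
- ctrl.read_state(): the state, without advancing time (a new reading comes with each control period).
- ctrl.capture(name): name is "side" or "top" or "wrist"; returns the picture (480x640x3 uint8, red, green, blue); there is no depth.
- ctrl.camera_params(name): a dict with "fx", "fy", "cx", "cy" (pixels), "k1" (the pictures are not rectified: a ray, as slopes to the right and down, at radius r is drawn at 1 + k1 r^2 times it, then the intrinsics apply), "view" (4x4, takes a point from world to camera coordinates); the wrist camera has in their place "T_tool_cam" (4x4, takes a point from camera to tool coordinates, whose origin is the TCP and whose axes are the flange's). Camera axes: x right, y down, z forward; pixel columns grow to the right and rows downward; lengths in mm; the calibration is good to about 2 mm. A picture is of the moment at which its call begins: read the wrist's pose just before it. camera_params takes no time and is no camera call.
- ctrl.sign_off(): hands the job in; it is judged then, once.
The state is a dict: "time": time; "joint_positions": joint angles; "joint_velocities": joint speeds; "effort": joint torques, N m; "ee_pos": TCP position; "orientation": TCP orientation; "contact_force": force on the tool from outside, world axes, zero at the start; "torque": the same for the moment, N m; "grip_width": opening from 0.0 (shut) to 1.0 (fully open); "gripper_force": force on a finger pad.
Only numpy, scipy, OpenCV 4.12 (cv2) and the standard library are available. Lean on these libraries where they do the work, as an engineer would, in place of code of your own. Each camera call takes 0.05 s, during which the arm holds its last target. There are 200 camera calls.

### The job

Put the suspension bush parts on the two assembly stands, each lying flat with the post through its hole and resting on what is below. On the stand with the square foot: the flanged collar first, flange down, then the tall slim sleeve, then the hexagon nut on top; on the stand with the round foot: the bearing first, then the black rubber bush on top. Leave the two chrome sockets and the little carton standing where they are.

Things in the scene. Friction and masses are not known exactly. Their poses are not given: they have to be found in the camera images.
- sq_stand: Assembly stand with a SQUARE grey foot 84 x 84 x 12 mm. Bolted to the bench, will not move. A bare round steel post, 12 mm in diameter with a domed tip, rises from the middle of the foot; the tip is 82 mm above the bench. Parts stack on the foot's top, 12 mm above the bench. Origin: centre of the foot's underside, z up along the post.
- rd_stand: Assembly stand with a ROUND grey foot 84 mm in diameter, 12 mm thick. Bolted to the bench, will not move. A bare round steel post, 12 mm in diameter with a domed tip, rises from the middle of the foot; the tip is 82 mm above the bench. Parts stack on the foot's top, 12 mm above the bench. Origin: centre of the foot's underside, z up along the post.
- collar: Flanged collar, dark steel, about 0.21 kg: a round flange 64 mm in diameter and 7 mm thick at the bottom, with a hub 42 mm in diameter rising 15 mm above it; 22 mm tall in all. Through hole 30 mm wide along z. Lies flange down; grip it by the hub. Origin: centre of its underside, z up. 
- sleeve: Sleeve, the slimmest and tallest of the parts with a hole: a plain light-metal tube, 40 mm outside diameter, 34 mm tall, about 0.09 kg, standing on end. Through hole 30 mm wide along z. Origin: centre of its underside, z up. 
- nut: Big bright hexagon nut, 46 mm across flats (53 mm across corners), 18 mm tall, about 0.15 kg, lying flat. Plain hexagonal through hole, 30 mm across flats, no thread. The body's x axis is square to one flat, so flats face yaw 0, 60, 120... degrees from it. Origin: centre of its underside, z up. 
- bearing: Bearing: flat bright steel ring with a black seal band on its face, 60 mm outside diameter, 16 mm tall, about 0.25 kg, lying flat. Through hole 30 mm wide along z. Origin: centre of its underside, z up. 
- bush: Rubber bush: black, 52 mm outside diameter, 30 mm tall, with a steel lining round its hole; rigid here, about 0.12 kg, standing on end. Through hole 30 mm wide along z. Origin: centre of its underside, z up. 
- socket_long: Tall chrome spanner socket, 30 mm in diameter, 62 mm tall, standing loose among the parts, blind hole 21 mm wide in its top. Not part of the job. Origin: centre of its underside, z up. 
- socket_short: Short chrome spanner socket, 32 mm in diameter, 36 mm tall, standing loose among the parts, blind hole 23 mm wide in its top. Not part of the job. Origin: centre of its underside, z up. 
- carton: Little cardboard carton 55 x 45 x 40 mm (x, y, z) with a paper band, standing loose among the parts. Not part of the job. Origin: centre of its underside, z up. 
Things that resemble listed ones, but are neither listed nor needed, are in the scene too. Leave any purple or turquoise look-alike of the bush alone.

How it is judged (in metres and radians):
At the end, for the whole second after the job is handed in: Square foot, bottom up: collar (flange down), sleeve, nut; round foot: bearing, bush. Undersides within 5 mm of 12, 34, 68 and 12, 28 mm above the bench, centres within 13 mm of the post axis, tilt under 0.12 rad, all released and at rest (horizontal distance between each of collar, sleeve, nut and sq_stand below 0.013 m and z of collar in the frame of sq_stand between 0.007 and 0.017 m and angle between each of collar, sleeve, nut, bearing, bush's own z axis and vertical below 0.12 rad and linear speed of each of collar, sleeve, nut, bearing, bush below 0.02 m/s and z of sleeve in the frame of sq_stand between 0.029 and 0.039 m and z of nut in the frame of sq_stand between 0.063 and 0.073 m and horizontal distance between each of bearing, bush and rd_stand below 0.013 m and z of bearing in the frame of rd_stand between 0.007 and 0.017 m and z of bush in the frame of rd_stand between 0.023 and 0.033 m); the robot touches nothing.
It fails at once if the tall socket is knocked over or shifted by more than 30 mm (distance of socket_long from where it was at the start of the episode above 0.03 m or angle between socket_long's own z axis and vertical above 0.5 rad).
It fails at once if the short socket is knocked over or shifted by more than 30 mm (distance of socket_short from where it was at the start of the episode above 0.03 m or angle between socket_short's own z axis and vertical above 0.5 rad).
It fails at once if the little carton is knocked over or shifted by more than 30 mm (distance of carton from where it was at the start of the episode above 0.03 m or angle between carton's own z axis and vertical above 0.5 rad).
It also fails if it takes over 109 s, if anything falls off the work surface, if the arm or the gripper's body presses on something with over 40 N, if the wrist force passes 120 N, or if a joint passes its speed limit or range.

## Working session

There is one attempt and no reset: what is moved stays moved. The work goes in short steps, Python scripts to look and compute and a tool call to move; the robot and the scene stay as the last step left them, time stands still between calls to the robot, and variables do not carry over. Pictures are saved under pics/ and viewed, at most 14 in all, crops included, and the job is handed in when it is done.

Besides the shell and the picture viewer there is one more tool, called after "Emit:" by a JSON object that holds its "name" and its "arguments", one argument or row to a line. move_arm: Moves the arm, as the interface text tells. Its arguments: {"type":"object","properties":{"deltas":{"type":"array","items":{"type":"object","properties":{"x":{"type":"number"},"y":{"type":"number"},"z":{"type":"number"},"wx":{"type":"number"},"wy":{"type":"number"},"wz":{"type":"number"},"jaw":{"type":"number"}}}},"grip_force":{"type":"number"}},"required":["deltas"]}

```bash
mkdir -p pics; ls; python3 - <<'E'
from plant import ctrl
import cv2
for n in("top","side"):
    p=ctrl.camera_params(n);print(n,p)
    cv2.imwrite(f"pics/{n}0.png",ctrl.capture(n)[:,:,::-1])
print(ctrl.camera_params("wrist"));s=ctrl.read_state();print(s)
E
```

```text
pics
top {'fx': 606.8745765168547, 'fy': 606.8745765168547, 'cx': 318.0054824155279, 'cy': 239.27055094445208, 'k1': -0.11484333472770827, 'view': array([[-9.41667341e-02, -9.95556314e-01,  5.01191379e-04,
         2.75951238e+01],
       [-9.74385433e-01,  9.20609507e-02, -2.05177507e-01,
         4.75415129e+02],
       [ 2.04219623e-01, -1.98092494e-02, -9.78724649e-01,
         1.03040048e+03],
       [ 0.00000000e+00,  0.00000000e+00,  0.00000000e+00,
         1.00000000e+00]])}
side {'fx': 443.31370532961563, 'fy': 443.31370532961563, 'cx': 320.73485818833893, 'cy': 240.68367085537224, 'k1': 0.003258847719317327, 'view': array([[ 8.95440102e-01, -4.45082193e-01, -9.42684614e-03,
        -4.29547433e+02],
       [-2.19462852e-01, -4.22905676e-01, -8.79196705e-01,
         1.51600208e+02],
       [ 3.87328131e-01,  7.89336829e-01, -4.76365709e-01,
         5.93091092e+02],
       [ 0.00000000e+00,  0.00000000e+00,  0.00000000e+00,
         1.00000000e+00]])}
{'fx': 424.38548501716565, 'fy': 424.38548501716565, 'cx': 320.067349539343, 'cy': 241.01813083132228, 'k1': -0.09554413784
[... 392 characters left out ...]
ns': array([64.71579641, 24.44502336,  4.23209657, 92.04851398, -1.95191087,
       63.64386025, -3.84390145]), 'joint_velocities': array([-0.00866126, -0.116924  ,  0.02908209, -0.12923358,  0.04117256,
        0.06410971, -0.00642832]), 'effort': array([ 9.45535430e-03, -9.37461519e+01,  3.67778867e+00, -4.55037439e+01,
       -4.85207944e-02,  1.68462459e-02,  2.29795199e-05]), 'ee_pos': array([ 194.01836429, -646.09961854,  204.85860365]), 'orientation': array([-1.79935054e+02,  6.41569147e-03,  1.67175684e+01]), 'contact_force': array([-0.09776517,  0.73099305, -0.31050775]), 'torque': array([-0.01403602,  0.01600121, -0.01622384]), 'gripper_force': 0.0, 'grip_width': 1.001218649327874}
```

View pics/top0.png

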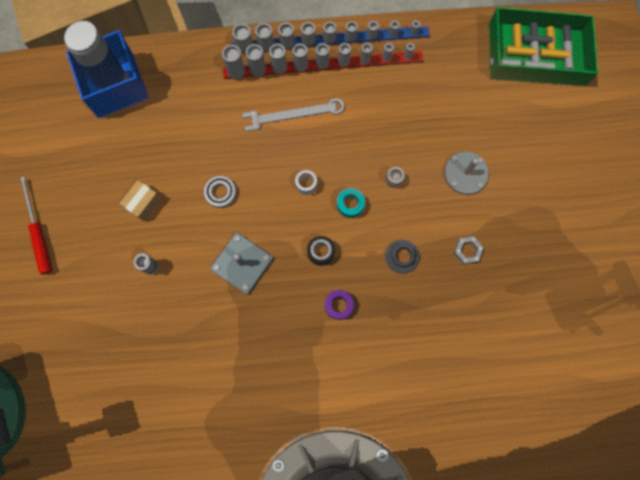

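View pics/side0.png

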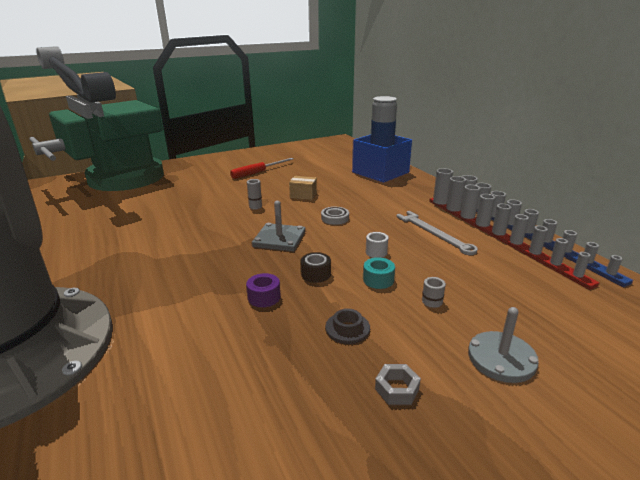

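Top view: square stand (243,262), round stand (467,172), bearing (220,191), black bush (321,250), collar (402,256), nut (469,250).
- **Sleeve candidates:** the plain tube at (306,181) and the short chrome socket at (396,176). I take the plain tube.
- **Bush candidates:** black (321,250), turquoise (351,202) and purple (340,304). I take the black one.
- **To be left alone:** tall socket (145,263), carton (139,199).

Next I measure positions and check these choices in a crop.

```bash
cat > h.py <<'E'
import numpy as np, cv2
from plant import ctrl
def K(p): return np.array([[p['fx'],0,p['cx']],[0,p['fy'],p['cy']],[0,0,1.]]), np.array([p['k1'],0,0,0,0.])
def cast(p,px,z,Twc=None):
    k,d=K(p); u=cv2.undistortPoints(np.float64(px).reshape(-1,1,2),k,d)[:,0]
    T=np.linalg.inv(p['view']) if Twc is None else Twc
    r=np.c_[u,np.ones(len(u))]@T[:3,:3].T; o=T[:3,3]
    return o+r*((z-o[2])/r[:,2])[:,None]
def wrist():
    from scipy.spatial.transform import Rotation as R
    s=ctrl.read_state(); im=ctrl.capture("wrist"); p=ctrl.camera_params("wrist")
    T=np.eye(4); T[:3,:3]=R.from_euler('xyz',s['orientation'],degrees=True).as_matrix(); T[:3,3]=s['ee_pos']
    return im,p,T@p['T_tool_cam']
E
python3 - <<'E'
from h import *
im=ctrl.capture("top");p=ctrl.camera_params("top")
hsv=cv2.cvtColor(im,cv2.COLOR_RGB2HSV)
m=((hsv[...,1]<110)).astype(np.uint8)*255
m=cv2.morphologyEx(m,cv2.MORPH_CLOSE,np.ones((3,3)))
cs,_=cv2.findContours(m,cv2.RETR_EXTERNAL,cv2.CHAIN_APPROX_NONE)
obj=dict(sq=(243,262,9),rd=(467,172,9),bearing=(220,191,8),sleeve=(306,181,17),bush=(321,250,15),collar=(402,256,5),nut=(469,250,9),slong=(145,263,31),sshort=(396,176,18),carton=(139,199,20))
for n,(u,v,z) in obj.items():
    for c in cs:
        if cv2.contourArea(c)>60 and cv2.pointPolygonTest(c,(u,v),True)>-8:
            w=cast(p,c.reshape(-1,2),z)[:,:2].astype(np.float32)
            (x,y),r=cv2.minEnclosingCircle(w); R=cv2.minAreaRect(w)
            print(n,'circ',round(x),round(y),round(2*r),'rect',np.round(R[0]),np.round(R[1]),round(R[2]))
    print(n,'px',cast(p,[(u,v)],z).round()[0])
v=im[130:330,110:510];m3=cv2.cvtColor(m,cv2.COLOR_GRAY2BGR)[130:330,110:510]
cv2.imwrite("pics/c.png",cv2.resize(np.vstack([v[:,:,::-1]]),None,fx=2,fy=2,interpolation=cv2.INTER_CUBIC))
E
```

```text
sq circ 454 126 118 rect [454. 126.] [88. 87.] 51
sq px [455. 123.   9.]
rd circ 588 -312 87 rect [ 587. -312.] [85. 86.] 57
rd px [ 588. -313.    9.]
bearing circ 595 159 66 rect [595. 158.] [63. 63.] 86
bearing px [595. 157.   8.]
sleeve circ 595 -7 50 rect [595.  -5.] [43. 49.] 85
sleeve px [596.  -6.  17.]
bush circ 462 -21 53 rect [462. -21.] [48. 50.] 85
bush px [463. -22.  15.]
collar circ 439 -170 64 rect [ 439. -170.] [63. 60.] 85
collar px [ 439. -170.    5.]
nut circ 439 -294 57 rect [ 439. -294.] [55. 51.] 84
nut px [ 438. -295.    9.]
slong circ 465 297 51 rect [465. 297.] [51. 32.] 59
slong px [465. 299.  31.]
sshort circ 589 -173 42 rect [ 589. -173.] [35. 41.] 40
sshort px [ 590. -175.   18.]
carton circ 592 311 61 rect [593. 312.] [19. 60.] 51
carton px [590. 309.  20.]
```

View pics/c.png

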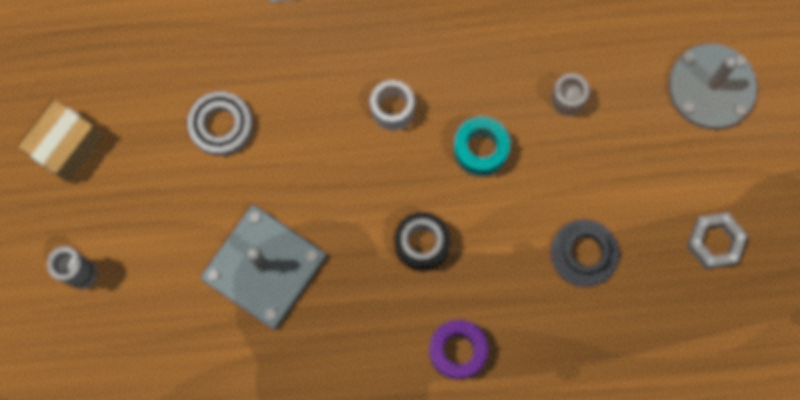

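The crop confirms the choices: an open plain tube at (392,104), a black steel-lined bush at (422,241), and a blind socket at (571,92). I'll travel to above the collar.

Emit:
{"name": "move_arm", "arguments": {
  "deltas": [
    {"x":245,"y":476},
    {"x":245,"y":476},
    {"x":245,"y":476},
    {"x":245,"y":476},
    {"x":245,"y":476},
    {"x":245,"y":476},
    {"x":245,"y":476},
    {"x":245,"y":476}
  ]
}}

```text
validation failed for argument at $.de...
```

Emit:
{"name": "move_arm", "arguments": {
  "deltas": [
    {"x":19,"y":37,"z":0,"wx":0,"wy":0,"wz":0,"jaw":0},
    {"x":38,"y":74,"z":0,"wx":0,"wy":0,"wz":0,"jaw":0},
    {"x":57,"y":111,"z":0,"wx":0,"wy":0,"wz":0,"jaw":0},
    {"x":76,"y":148,"z":0,"wx":0,"wy":0,"wz":0,"jaw":0},
    {"x":95,"y":185,"z":0,"wx":0,"wy":0,"wz":0,"jaw":0},
    {"x":114,"y":222,"z":0,"wx":0,"wy":0,"wz":0,"jaw":0},
    {"x":133,"y":259,"z":0,"wx":0,"wy":0,"wz":0,"jaw":0},
    {"x":152,"y":296,"z":0,"wx":0,"wy":0,"wz":0,"jaw":0}
  ]
}}

```text
time: 0.82
ee_pos: [346.5, -348.5, 205.5]
orientation: [180.0, 0.0, 16.7]
contact_force: [1.7, -0.9, 0.4]
grip_width: 0.999
gripper_force: 0.0
```

Emit:
{"name": "move_arm", "arguments": {
  "deltas": [
    {"x":93,"y":179,"z":0,"wx":0,"wy":0,"wz":0,"jaw":0},
    {"x":93,"y":179,"z":0,"wx":0,"wy":0,"wz":0,"jaw":0},
    {"x":93,"y":179,"z":0,"wx":0,"wy":0,"wz":0,"jaw":0},
    {"x":93,"y":179,"z":0,"wx":0,"wy":0,"wz":0,"jaw":0},
    {"x":93,"y":179,"z":0,"wx":0,"wy":0,"wz":0,"jaw":0},
    {"x":93,"y":179,"z":0,"wx":0,"wy":0,"wz":0,"jaw":0}
  ]
}}

```text
time: 1.32
ee_pos: [441.9, -165.3, 205.7]
orientation: [-180.0, -0.1, 17.1]
contact_force: [-0.3, 1.1, -0.2]
grip_width: 1.001
gripper_force: 0.0
```

```bash
python3 - <<'E'
from h import *
im,p,T=wrist(); print(ctrl.read_state()['ee_pos'])
cv2.imwrite("pics/w1.png",im[:,:,::-1]); np.savez("w1.npz",im=im,T=T)
E
```

```text
[ 440.46459091 -168.28996927  205.49297733]
```

View pics/w1.png

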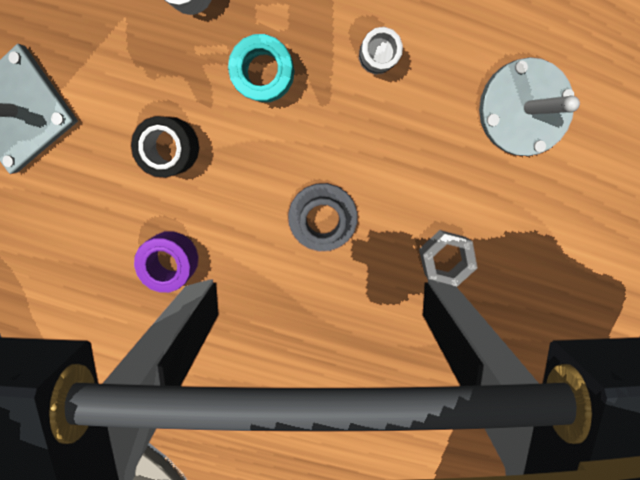

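Wrist view: collar (322,217), nut (449,258), round stand (527,106), bush (165,147). The nut's orientation is clear, so I'll measure these.

```bash
python3 - <<'E'
from h import *
d=np.load("w1.npz");im=d['im'];T=d['T'];p=ctrl.camera_params("wrist")
hsv=cv2.cvtColor(im,cv2.COLOR_RGB2HSV)
m=(hsv[...,1]<90).astype(np.uint8)*255
def cl(u,v,h=45):
    q=np.zeros_like(m);q[v-h:v+h,u-h:u+h]=m[v-h:v+h,u-h:u+h]
    cs,_=cv2.findContours(q,cv2.RETR_EXTERNAL,cv2.CHAIN_APPROX_NONE)
    return max(cs,key=cv2.contourArea).reshape(-1,2)
for n,u,v,z in(("collar",322,217,5),("nut",449,258,9),("nut",449,258,18),("rd",527,106,10),("bush",165,147,15)):
    w=cast(p,cl(u,v,60 if n=='rd' else 45),z)[:,:2].astype(np.float32)
    (x,y),r=cv2.minEnclosingCircle(w);R=cv2.minAreaRect(w)
    print(n,z,np.round([x,y,2*r]),np.round(R[0]),np.round(R[1]))
    if n=='nut':
        h=cv2.convexHull(w)[:,0]
        for a in range(0,60,4):
            e=[np.ptp(h@[np.cos(np.radians(a+k)),np.sin(np.radians(a+k))]) for k in(0,60,120)];print(a,np.round(e),end=' ')
        print()
# nut hole inner contour on top plane
h=45;q=m[258-h:258+h,449-h:449+h]
cs,hi=cv2.findContours(q,cv2.RETR_CCOMP,cv2.CHAIN_APPROX_NONE)
for c,k in zip(cs,hi[0]):
    if k[3]>=0 and cv2.contourArea(c)>100:
        w=cast(p,c.reshape(-1,2)+[449-h,258-h],9)[:,:2];print('hole',w.mean(0).round(),np.ptp(w,0).round())
print('w2',cast(p,[(433,240),(470,238),(477,262),(456,285),(425,266)],18).round())
E
```

```text
Traceback (most recent call last):
  File "h.py", line 6, in cast
    T=np.linalg.inv(p['view']) if Twc is None else Twc
                    ~^^^^^^^^
KeyError: 'view'
```

```bash
python3 - <<'E'
from h import *
d=np.load("w1.npz");im=d['im'];T=d['T'];p=ctrl.camera_params("wrist")
hsv=cv2.cvtColor(im,cv2.COLOR_RGB2HSV)
m=(hsv[...,1]<90).astype(np.uint8)*255
def cl(u,v,h=45):
    q=np.zeros_like(m);q[v-h:v+h,u-h:u+h]=m[v-h:v+h,u-h:u+h]
    cs,_=cv2.findContours(q,cv2.RETR_EXTERNAL,cv2.CHAIN_APPROX_NONE)
    return max(cs,key=cv2.contourArea).reshape(-1,2)
for n,u,v,z in(("collar",322,217,5),("nut",449,258,9),("rd",527,106,10),("bush",165,147,15)):
    w=cast(p,cl(u,v,60 if n=='rd' else 38),z,T)[:,:2].astype(np.float32)
    (x,y),r=cv2.minEnclosingCircle(w);R=cv2.minAreaRect(w)
    print(n,z,np.round([x,y,2*r]),np.round(R[0]),np.round(R[1]))
    if n=='nut':
        h=cv2.convexHull(w)[:,0]
        for a in range(0,60,4):
            e=[np.ptp(h@[np.cos(np.radians(a+k)),np.sin(np.radians(a+k))]) for k in(0,60,120)];print(a,np.round(e),end=' ')
        print()
print('corners',cast(p,[(433,240),(470,238),(477,262),(456,285),(425,266)],18,T).round())
E
```

```text
collar 5 [ 439. -167.   64.] [ 439. -166.] [63. 62.]
nut 9 [ 432. -292.   71.] [ 433. -293.] [69. 53.]
0 [65. 66. 53.] 4 [64. 65. 54.] 8 [65. 65. 57.] 12 [64. 64. 59.] 16 [64. 63. 61.] 20 [66. 62. 63.] 24 [67. 60. 64.] 28 [68. 60. 65.] 32 [69. 60. 66.] 36 [70. 59. 66.] 40 [70. 59. 67.] 44 [70. 58. 67.] 48 [70. 57. 66.] 52 [69. 55. 66.] 56 [68. 54. 65.] 
rd 10 [ 588. -310.   92.] [ 588. -308.] [85. 85.]
bush 15 [461. -16.  59.] [461. -16.] [51. 58.]
corners [[ 452. -267.   18.]
 [ 464. -299.   18.]
 [ 444. -314.   18.]
 [ 418. -304.   18.]
 [ 427. -269.   18.]]
```

Emit:
{"name": "move_arm", "arguments": {
  "deltas": [
    {"x":-1,"y":0,"z":-42,"wx":0,"wy":0,"wz":0,"jaw":0},
    {"x":-1,"y":0,"z":-84,"wx":0,"wy":0,"wz":0,"jaw":0},
    {"x":-1,"y":0,"z":-125,"wx":0,"wy":0,"wz":0,"jaw":0},
    {"x":-1,"y":0,"z":-160,"wx":0,"wy":0,"wz":0,"jaw":0},
    {"x":-1,"y":0,"z":-183,"wx":0,"wy":0,"wz":0,"jaw":0},
    {"x":-1,"y":0,"z":-194,"wx":0,"wy":0,"wz":0,"jaw":0},
    {"x":-1,"y":0,"z":-194,"wx":0,"wy":0,"wz":0,"jaw":0.3},
    {"x":-1,"y":0,"z":-194,"wx":0,"wy":0,"wz":0,"jaw":1}
  ],
  "grip_force": 25
}}

```text
time: 2.03
ee_pos: [438.1, -171.9, 11.9]
orientation: [-180.0, 0.0, 16.7]
contact_force: [-0.2, -0.4, 1.1]
grip_width: 0.893
gripper_force: 0.0
```

Emit:
{"name": "move_arm", "arguments": {
  "deltas": [
    {"x":0,"y":0,"z":0,"wx":0,"wy":0,"wz":0,"jaw":1},
    {"x":0,"y":0,"z":0,"wx":0,"wy":0,"wz":0,"jaw":1},
    {"x":0,"y":0,"z":0,"wx":0,"wy":0,"wz":0,"jaw":1},
    {"x":0,"y":0,"z":0,"wx":0,"wy":0,"wz":0,"jaw":1}
  ]
}}

```text
time: 2.37
ee_pos: [438.7, -171.7, 12.4]
orientation: [179.9, -0.1, 16.7]
contact_force: [0.3, 0.5, 0.1]
grip_width: 0.612
gripper_force: 0.0
```

Emit:
{"name": "move_arm", "arguments": {
  "deltas": [
    {"x":0,"y":0,"z":0,"wx":0,"wy":0,"wz":0,"jaw":1},
    {"x":0,"y":0,"z":0,"wx":0,"wy":0,"wz":0,"jaw":1},
    {"x":0,"y":0,"z":0,"wx":0,"wy":0,"wz":0,"jaw":1},
    {"x":0,"y":0,"z":0,"wx":0,"wy":0,"wz":0,"jaw":1}
  ]
}}

```text
time: 2.7
ee_pos: [438.2, -171.3, 11.7]
orientation: [-180.0, -0.0, 16.7]
contact_force: [-0.4, 2.1, 8.0]
grip_width: 0.435
gripper_force: 25.0
```

Emit:
{"name": "move_arm", "arguments": {
  "deltas": [
    {"x":0,"y":0,"z":35,"wx":0,"wy":0,"wz":0,"jaw":1},
    {"x":0,"y":0,"z":75,"wx":0,"wy":0,"wz":0,"jaw":1},
    {"x":1,"y":25,"z":105,"wx":0,"wy":0,"wz":0,"jaw":1},
    {"x":3,"y":65,"z":105,"wx":0,"wy":0,"wz":0,"jaw":1},
    {"x":5,"y":105,"z":105,"wx":0,"wy":0,"wz":0,"jaw":1},
    {"x":7,"y":145,"z":105,"wx":0,"wy":0,"wz":0,"jaw":1},
    {"x":9,"y":185,"z":105,"wx":0,"wy":0,"wz":0,"jaw":1},
    {"x":11,"y":210,"z":105,"wx":0,"wy":0,"wz":0,"jaw":1}
  ]
}}

```text
time: 3.37
ee_pos: [448.8, 42.3, 116.7]
orientation: [-180.0, -0.0, 16.9]
contact_force: [0.3, 0.2, -2.4]
grip_width: 0.436
gripper_force: 25.0
```

```bash
python3 - <<'E'
from h import *
im,p,T=wrist(); s=ctrl.read_state();print(s['ee_pos'],s['grip_width'],s['gripper_force'])
cv2.imwrite("pics/w2.png",im[:,:,::-1]); np.savez("w2.npz",im=im,T=T)
E
```

```text
[449.37987162  45.80194201 116.86484127] 0.43609954691763575 25.000768527388573
```

View pics/w2.png

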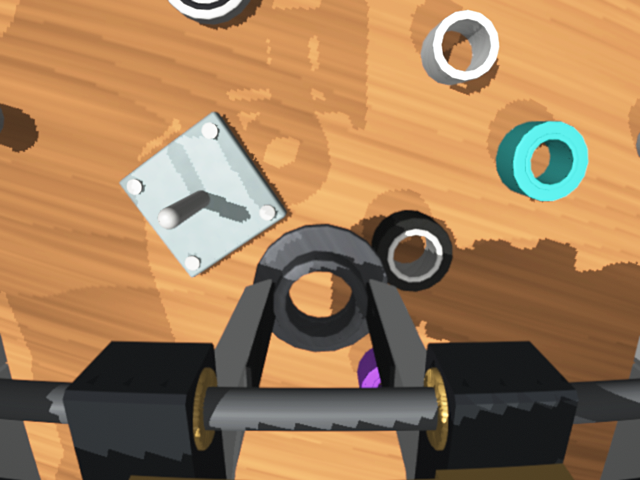

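Gripped collar at (320,290); the square stand's foot corners are at (215,112), (287,213), (193,276) and (121,184).

```bash
python3 - <<'E'
from h import *
d=np.load("w2.npz");T=d['T'];p=ctrl.camera_params("wrist")
im,p,T2=wrist();s=ctrl.read_state();print(s['ee_pos'])
m=(cv2.cvtColor(im,cv2.COLOR_RGB2HSV)[...,1]<90).astype(np.uint8)*255
cs,_=cv2.findContours(m,cv2.RETR_EXTERNAL,cv2.CHAIN_APPROX_NONE)
for c in cs:
    if cv2.contourArea(c)>4000:
        w=cast(p,c.reshape(-1,2),12,T2)[:,:2].astype(np.float32);print(cv2.minAreaRect(w),cv2.boundingRect(c))
print(cast(p,[(215,112),(287,213),(193,276),(121,184)],12,T).mean(0))
z=s['ee_pos'][2]
print(cast(p,[(320,294)],116.9-11.7+22,T), cast(p,[(320,294)],116.9-11.7,T)) 
E
```

```text
[449.2467472   42.902548   116.63641455]
((348.4091796875, 18.1044921875), (248.11122131347656, 594.4778442382812), 17.232234954833984) (0, 214, 640, 266)
((454.6922607421875, 129.0869140625), (84.039794921875, 85.15862274169922), 50.53664016723633) (125, 114, 167, 165)
((596.7630004882812, -4.385059356689453), (43.13818359375, 51.67756271362305), 31.276012420654297) (426, 14, 79, 75)
[454.59077948 128.48461316  12.        ]
[[455.79345873  45.55774393 127.2       ]] [[447.23970354  42.99705875 105.2       ]]
```

Emit:
{"name": "move_arm", "arguments": {
  "deltas": [
    {"x":2,"y":40,"z":0,"wx":0,"wy":0,"wz":0,"jaw":1},
    {"x":4,"y":75,"z":0,"wx":0,"wy":0,"wz":0,"jaw":1},
    {"x":4,"y":89,"z":0,"wx":0,"wy":0,"wz":0,"jaw":1},
    {"x":4,"y":89,"z":0,"wx":0,"wy":0,"wz":0,"jaw":1},
    {"x":4,"y":89,"z":0,"wx":0,"wy":0,"wz":0,"jaw":1},
    {"x":4,"y":89,"z":0,"wx":0,"wy":0,"wz":0,"jaw":1}
  ]
}}

```text
time: 3.97
ee_pos: [452.9, 126.4, 116.2]
orientation: [180.0, 0.1, 16.7]
contact_force: [-1.1, -0.2, -1.9]
grip_width: 0.433
gripper_force: 25.0
```

Emit:
{"name": "move_arm", "arguments": {
  "deltas": [
    {"x":0,"y":0,"z":-30,"wx":0,"wy":0,"wz":0,"jaw":1},
    {"x":0,"y":0,"z":-58,"wx":0,"wy":0,"wz":0,"jaw":1},
    {"x":0,"y":0,"z":-78,"wx":0,"wy":0,"wz":0,"jaw":1},
    {"x":0,"y":0,"z":-88,"wx":0,"wy":0,"wz":0,"jaw":1},
    {"x":0,"y":0,"z":-92,"wx":0,"wy":0,"wz":0,"jaw":1},
    {"x":0,"y":0,"z":-92,"wx":0,"wy":0,"wz":0,"jaw":1},
    {"x":0,"y":0,"z":-92,"wx":0,"wy":0,"wz":0,"jaw":0.3},
    {"x":0,"y":0,"z":-92,"wx":0,"wy":0,"wz":0,"jaw":0}
  ]
}}

```text
time: 4.63
ee_pos: [453.9, 127.5, 25.4]
orientation: [180.0, -0.1, 16.7]
contact_force: [0.7, 0.4, 0.1]
grip_width: 0.546
gripper_force: 0.0
```

Emit:
{"name": "move_arm", "arguments": {
  "deltas": [
    {"x":0,"y":0,"z":0,"wx":0,"wy":0,"wz":0,"jaw":0},
    {"x":0,"y":0,"z":0,"wx":0,"wy":0,"wz":0,"jaw":0},
    {"x":0,"y":0,"z":10,"wx":0,"wy":0,"wz":0,"jaw":0},
    {"x":0,"y":0,"z":40,"wx":0,"wy":0,"wz":0,"jaw":0},
    {"x":0,"y":0,"z":80,"wx":0,"wy":0,"wz":0,"jaw":0},
    {"x":20,"y":10,"z":105,"wx":0,"wy":0,"wz":0,"jaw":0},
    {"x":60,"y":20,"z":105,"wx":0,"wy":0,"wz":0,"jaw":0},
    {"x":100,"y":25,"z":105,"wx":0,"wy":0,"wz":0,"jaw":0}
  ]
}}

```text
time: 5.3
ee_pos: [555.3, 153.8, 133.3]
orientation: [180.0, -0.3, 16.8]
contact_force: [-0.2, 0.0, -0.3]
grip_width: 0.995
gripper_force: 0.0
```

Emit:
{"name": "move_arm", "arguments": {
  "deltas": [
    {"x":30,"y":5,"z":0,"wx":0,"wy":0,"wz":0,"jaw":0},
    {"x":42,"y":7,"z":-20,"wx":0,"wy":0,"wz":0,"jaw":0},
    {"x":42,"y":7,"z":-58,"wx":0,"wy":0,"wz":0,"jaw":0},
    {"x":42,"y":7,"z":-95,"wx":0,"wy":0,"wz":0,"jaw":0},
    {"x":42,"y":7,"z":-117,"wx":0,"wy":0,"wz":0,"jaw":0},
    {"x":42,"y":7,"z":-125,"wx":0,"wy":0,"wz":0,"jaw":0},
    {"x":42,"y":7,"z":-125,"wx":0,"wy":0,"wz":0,"jaw":0},
    {"x":42,"y":7,"z":-125,"wx":0,"wy":0,"wz":0,"jaw":1}
  ],
  "grip_force": 30
}}

```text
time: 5.97
ee_pos: [595.8, 159.9, 5.9]
orientation: [-180.0, -0.1, 16.7]
contact_force: [0.4, -0.3, 0.0]
grip_width: 0.959
gripper_force: 0.0
```

Emit:
{"name": "move_arm", "arguments": {
  "deltas": [
    {"x":0,"y":0,"z":0,"wx":0,"wy":0,"wz":0,"jaw":1},
    {"x":0,"y":0,"z":0,"wx":0,"wy":0,"wz":0,"jaw":1},
    {"x":0,"y":0,"z":0,"wx":0,"wy":0,"wz":0,"jaw":1},
    {"x":0,"y":0,"z":0,"wx":0,"wy":0,"wz":0,"jaw":1},
    {"x":0,"y":0,"z":0,"wx":0,"wy":0,"wz":0,"jaw":1},
    {"x":0,"y":0,"z":0,"wx":0,"wy":0,"wz":0,"jaw":1}
  ]
}}

```text
time: 6.47
ee_pos: [595.5, 159.7, 5.2]
orientation: [180.0, -0.0, 16.7]
contact_force: [-1.8, -0.7, 8.9]
grip_width: 0.621
gripper_force: 29.9
```

Emit:
{"name": "move_arm", "arguments": {
  "deltas": [
    {"x":0,"y":0,"z":35,"wx":0,"wy":0,"wz":0,"jaw":1},
    {"x":0,"y":0,"z":75,"wx":0,"wy":0,"wz":0,"jaw":1},
    {"x":0,"y":-25,"z":105,"wx":0,"wy":0,"wz":0,"jaw":1},
    {"x":0,"y":-65,"z":105,"wx":0,"wy":0,"wz":0,"jaw":1},
    {"x":0,"y":-105,"z":105,"wx":0,"wy":0,"wz":0,"jaw":1},
    {"x":0,"y":-145,"z":105,"wx":0,"wy":0,"wz":0,"jaw":1},
    {"x":0,"y":-185,"z":105,"wx":0,"wy":0,"wz":0,"jaw":1},
    {"x":0,"y":-225,"z":105,"wx":0,"wy":0,"wz":0,"jaw":1}
  ]
}}

```text
time: 7.13
ee_pos: [594.5, -67.4, 109.5]
orientation: [180.0, 0.0, 16.7]
contact_force: [1.7, -0.4, -2.5]
grip_width: 0.622
gripper_force: 29.9
```

Emit:
{"name": "move_arm", "arguments": {
  "deltas": [
    {"x":-1,"y":-40,"z":0,"wx":0,"wy":0,"wz":0,"jaw":1},
    {"x":-2,"y":-80,"z":0,"wx":0,"wy":0,"wz":0,"jaw":1},
    {"x":-3,"y":-120,"z":0,"wx":0,"wy":0,"wz":0,"jaw":1},
    {"x":-4,"y":-145,"z":0,"wx":0,"wy":0,"wz":0,"jaw":1},
    {"x":-4,"y":-145,"z":0,"wx":0,"wy":0,"wz":0,"jaw":1},
    {"x":-4,"y":-145,"z":0,"wx":0,"wy":0,"wz":0,"jaw":1},
    {"x":-4,"y":-145,"z":0,"wx":0,"wy":0,"wz":0,"jaw":1}
  ]
}}

```text
time: 7.72
ee_pos: [591.0, -209.5, 109.3]
orientation: [-180.0, 0.0, 16.7]
contact_force: [0.4, 0.1, -2.5]
grip_width: 0.623
gripper_force: 29.9
```

```bash
python3 - <<'E'
from h import *
im,p,T=wrist(); s=ctrl.read_state();print(s['ee_pos'],s['grip_width'],s['gripper_force'])
cv2.imwrite("pics/w3.png",im[:,:,::-1]); np.savez("w3.npz",im=im,T=T)
E
```

```text
[ 591.23771601 -208.92637975  109.38632079] 0.6188510455060314 29.861368923448026
```

View pics/w3.png

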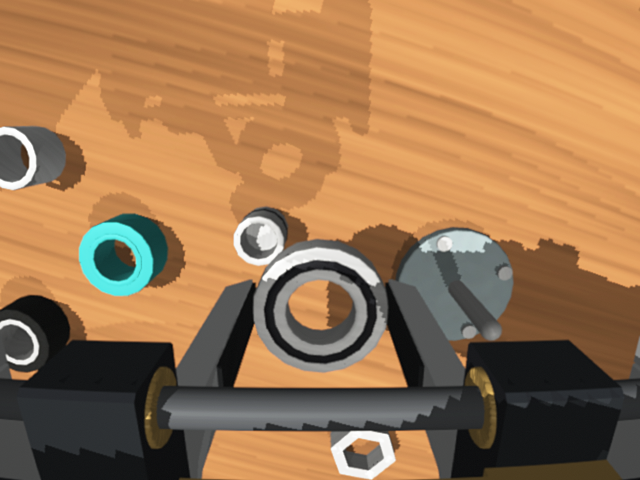

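The bearing is in hand with its top hole rim centred at about (320,305). The round stand's post tip is at (489,330).

```bash
python3 - <<'E'
from h import *
d=np.load("w3.npz");T=d['T'];p=ctrl.camera_params("wrist")
print('hole',cast(p,[(320,317),(320,305)],121,T),'outer top', cast(p,[(254,312),(387,312),(320,371)],121,T))
print('post',cast(p,[(489,330)],80,T),'foot',cast(p,[(398,285),(513,285),(445,228)],12,T))
E
```

```text
hole [[ 588.32958238 -209.17778743  121.        ]
 [ 593.70287504 -207.56097443  121.        ]] outer top [[ 582.29062619 -181.29978105  121.        ]
 [ 598.83935473 -236.14525039  121.        ]
 [ 562.783722   -216.86442258  121.        ]]
post [[ 588.53347142 -306.27448354   80.        ]] foot [[ 578.05807788 -268.86080198   12.        ]
 [ 601.35133069 -348.09699898   12.        ]
 [ 625.82978878 -285.80007582   12.        ]]
```

Emit:
{"name": "move_arm", "arguments": {
  "deltas": [
    {"x":-1,"y":-38,"z":0,"wx":0,"wy":0,"wz":0,"jaw":1},
    {"x":-2,"y":-76,"z":0,"wx":0,"wy":0,"wz":0,"jaw":1},
    {"x":-3,"y":-99,"z":0,"wx":0,"wy":0,"wz":0,"jaw":1},
    {"x":-3,"y":-99,"z":0,"wx":0,"wy":0,"wz":0,"jaw":1},
    {"x":-3,"y":-99,"z":0,"wx":0,"wy":0,"wz":0,"jaw":1},
    {"x":-3,"y":-99,"z":-15,"wx":0,"wy":0,"wz":0,"jaw":1},
    {"x":-3,"y":-99,"z":-40,"wx":0,"wy":0,"wz":0,"jaw":1},
    {"x":-3,"y":-99,"z":-60,"wx":0,"wy":0,"wz":0,"jaw":1}
  ]
}}

```text
time: 8.43
ee_pos: [589.0, -306.8, 48.9]
orientation: [-180.0, -0.1, 16.9]
contact_force: [0.2, 0.1, -3.3]
grip_width: 0.62
gripper_force: 29.9
```

Emit:
{"name": "move_arm", "arguments": {
  "deltas": [
    {"x":0,"y":0,"z":-18,"wx":0,"wy":0,"wz":0,"jaw":1},
    {"x":0,"y":0,"z":-28,"wx":0,"wy":0,"wz":0,"jaw":1},
    {"x":0,"y":0,"z":-32,"wx":0,"wy":0,"wz":0,"jaw":1},
    {"x":0,"y":0,"z":-32,"wx":0,"wy":0,"wz":0,"jaw":1},
    {"x":0,"y":0,"z":-32,"wx":0,"wy":0,"wz":0,"jaw":0.2},
    {"x":0,"y":0,"z":-32,"wx":0,"wy":0,"wz":0,"jaw":0},
    {"x":0,"y":0,"z":-32,"wx":0,"wy":0,"wz":0,"jaw":0},
    {"x":0,"y":0,"z":-32,"wx":0,"wy":0,"wz":0,"jaw":0}
  ]
}}

```text
time: 9.1
ee_pos: [588.5, -309.4, 18.1]
orientation: [180.0, -0.0, 16.7]
contact_force: [-0.7, -1.2, -0.6]
grip_width: 0.867
gripper_force: 0.0
```

Emit:
{"name": "move_arm", "arguments": {
  "deltas": [
    {"x":0,"y":0,"z":30,"wx":0,"wy":0,"wz":0,"jaw":0},
    {"x":0,"y":0,"z":70,"wx":0,"wy":0,"wz":0,"jaw":0},
    {"x":-8,"y":20,"z":100,"wx":0,"wy":0,"wz":0,"jaw":0},
    {"x":-24,"y":56,"z":100,"wx":0,"wy":0,"wz":0,"jaw":0},
    {"x":-40,"y":92,"z":100,"wx":0,"wy":0,"wz":0,"jaw":0},
    {"x":-56,"y":128,"z":100,"wx":0,"wy":0,"wz":0,"jaw":0},
    {"x":-72,"y":164,"z":100,"wx":0,"wy":0,"wz":0,"jaw":0},
    {"x":-88,"y":200,"z":100,"wx":0,"wy":0,"wz":0,"jaw":0}
  ]
}}

```text
time: 9.77
ee_pos: [499.2, -108.1, 117.9]
orientation: [180.0, -0.0, 16.7]
contact_force: [0.5, 1.2, -0.3]
grip_width: 1.001
gripper_force: 0.0
```

Emit:
{"name": "move_arm", "arguments": {
  "deltas": [
    {"x":-16,"y":38,"z":0,"wx":0,"wy":0,"wz":0,"jaw":0},
    {"x":-32,"y":76,"z":0,"wx":0,"wy":0,"wz":0,"jaw":0},
    {"x":-38,"y":91,"z":0,"wx":0,"wy":0,"wz":0,"jaw":0},
    {"x":-38,"y":91,"z":0,"wx":0,"wy":0,"wz":0,"jaw":0},
    {"x":-38,"y":91,"z":-35,"wx":0,"wy":0,"wz":0,"jaw":0},
    {"x":-38,"y":91,"z":-75,"wx":0,"wy":0,"wz":0,"jaw":0},
    {"x":-38,"y":91,"z":-100,"wx":0,"wy":0,"wz":0,"jaw":0},
    {"x":-38,"y":91,"z":-108,"wx":0,"wy":0,"wz":0,"jaw":0}
  ]
}}

```text
time: 10.43
ee_pos: [460.5, -18.9, 6.6]
orientation: [-179.9, 0.2, 16.7]
contact_force: [-0.3, -0.0, -0.4]
grip_width: 0.998
gripper_force: 0.0
```

Emit:
{"name": "move_arm", "arguments": {
  "deltas": [
    {"x":0,"y":0,"z":0,"wx":0,"wy":0,"wz":0,"jaw":0},
    {"x":0,"y":0,"z":0,"wx":0,"wy":0,"wz":0,"jaw":1},
    {"x":0,"y":0,"z":0,"wx":0,"wy":0,"wz":0,"jaw":1},
    {"x":0,"y":0,"z":0,"wx":0,"wy":0,"wz":0,"jaw":1},
    {"x":0,"y":0,"z":0,"wx":0,"wy":0,"wz":0,"jaw":1},
    {"x":0,"y":0,"z":0,"wx":0,"wy":0,"wz":0,"jaw":1},
    {"x":0,"y":0,"z":0,"wx":0,"wy":0,"wz":0,"jaw":1},
    {"x":0,"y":0,"z":0,"wx":0,"wy":0,"wz":0,"jaw":1}
  ],
  "grip_force": 20
}}

```text
time: 11.1
ee_pos: [462.3, -18.5, 9.8]
orientation: [180.0, -0.0, 16.7]
contact_force: [0.2, -0.7, 4.5]
grip_width: 0.544
gripper_force: 20.2
```

Emit:
{"name": "move_arm", "arguments": {
  "deltas": [
    {"x":0,"y":0,"z":35,"wx":0,"wy":0,"wz":0,"jaw":1},
    {"x":0,"y":0,"z":75,"wx":0,"wy":0,"wz":0,"jaw":1},
    {"x":8,"y":-20,"z":105,"wx":0,"wy":0,"wz":0,"jaw":1},
    {"x":24,"y":-56,"z":105,"wx":0,"wy":0,"wz":0,"jaw":1},
    {"x":40,"y":-92,"z":105,"wx":0,"wy":0,"wz":0,"jaw":1},
    {"x":56,"y":-128,"z":105,"wx":0,"wy":0,"wz":0,"jaw":1},
    {"x":72,"y":-164,"z":105,"wx":0,"wy":0,"wz":0,"jaw":1},
    {"x":88,"y":-200,"z":105,"wx":0,"wy":0,"wz":0,"jaw":1}
  ]
}}

```text
time: 11.77
ee_pos: [550.4, -220.5, 114.5]
orientation: [180.0, 0.0, 16.7]
contact_force: [1.5, 0.6, -1.2]
grip_width: 0.545
gripper_force: 20.0
```

Emit:
{"name": "move_arm", "arguments": {
  "deltas": [
    {"x":10,"y":-10,"z":0,"wx":0,"wy":0,"wz":0,"jaw":1},
    {"x":12,"y":-10,"z":0,"wx":0,"wy":0,"wz":0,"jaw":1},
    {"x":12,"y":-10,"z":0,"wx":0,"wy":0,"wz":0,"jaw":1},
    {"x":12,"y":-10,"z":0,"wx":0,"wy":0,"wz":0,"jaw":1}
  ]
}}

```text
time: 12.1
ee_pos: [561.7, -227.3, 114.2]
orientation: [-179.9, 0.0, 16.8]
contact_force: [-0.3, -0.2, -1.6]
grip_width: 0.546
gripper_force: 20.0
```

```bash
python3 - <<'E'
from h import *
im,p,T=wrist(); s=ctrl.read_state();print(s['ee_pos'],s['grip_width'],s['gripper_force'])
cv2.imwrite("pics/w4.png",im[:,:,::-1]); np.savez("w4.npz",im=im,T=T)
E
```

```text
[ 561.71891122 -227.13575659  114.36095284] 0.5443667327946973 19.999800757505
```

View pics/w4.png

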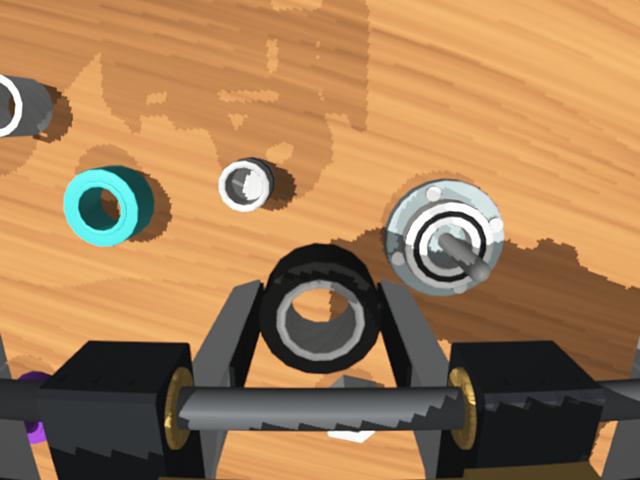

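The bearing sits flat and centred round the post at (445,245), and the bush is held centrally at (320,319). Lowering it on.

Emit:
{"name": "move_arm", "arguments": {
  "deltas": [
    {"x":10,"y":-36,"z":0,"wx":0,"wy":0,"wz":0,"jaw":1},
    {"x":20,"y":-68,"z":0,"wx":0,"wy":0,"wz":0,"jaw":1},
    {"x":26,"y":-81,"z":0,"wx":0,"wy":0,"wz":0,"jaw":1},
    {"x":26,"y":-81,"z":0,"wx":0,"wy":0,"wz":0,"jaw":1},
    {"x":26,"y":-81,"z":0,"wx":0,"wy":0,"wz":0,"jaw":1},
    {"x":26,"y":-81,"z":-15,"wx":0,"wy":0,"wz":0,"jaw":1},
    {"x":26,"y":-81,"z":-40,"wx":0,"wy":0,"wz":0,"jaw":1},
    {"x":26,"y":-81,"z":-60,"wx":0,"wy":0,"wz":0,"jaw":1}
  ]
}}

```text
time: 12.82
ee_pos: [588.1, -307.4, 54.1]
orientation: [-180.0, -0.0, 16.8]
contact_force: [-0.4, 0.4, -1.4]
grip_width: 0.542
gripper_force: 20.0
```

Emit:
{"name": "move_arm", "arguments": {
  "deltas": [
    {"x":0,"y":0,"z":-10,"wx":0,"wy":0,"wz":0,"jaw":1},
    {"x":0,"y":0,"z":-16,"wx":0,"wy":0,"wz":0,"jaw":1},
    {"x":0,"y":0,"z":-16,"wx":0,"wy":0,"wz":0,"jaw":1},
    {"x":0,"y":0,"z":-16,"wx":0,"wy":0,"wz":0,"jaw":1},
    {"x":0,"y":0,"z":-16,"wx":0,"wy":0,"wz":0,"jaw":0.3},
    {"x":0,"y":0,"z":-16,"wx":0,"wy":0,"wz":0,"jaw":0},
    {"x":0,"y":0,"z":-16,"wx":0,"wy":0,"wz":0,"jaw":0},
    {"x":0,"y":0,"z":-16,"wx":0,"wy":0,"wz":0,"jaw":0}
  ]
}}

```text
time: 13.48
ee_pos: [588.4, -309.6, 39.0]
orientation: [180.0, -0.0, 16.7]
contact_force: [-1.0, 0.1, -0.4]
grip_width: 0.786
gripper_force: 0.0
```

Emit:
{"name": "move_arm", "arguments": {
  "deltas": [
    {"x":0,"y":0,"z":30,"wx":0,"wy":0,"wz":0,"jaw":0},
    {"x":0,"y":0,"z":65,"wx":0,"wy":0,"wz":0,"jaw":0},
    {"x":1,"y":20,"z":90,"wx":0,"wy":0,"wz":0,"jaw":0.2},
    {"x":2,"y":60,"z":90,"wx":0,"wy":0,"wz":0,"jaw":0.2},
    {"x":3,"y":100,"z":90,"wx":0,"wy":0,"wz":0,"jaw":0.2},
    {"x":4,"y":140,"z":90,"wx":0,"wy":0,"wz":0,"jaw":0.2},
    {"x":5,"y":180,"z":90,"wx":0,"wy":0,"wz":0,"jaw":0.2},
    {"x":6,"y":220,"z":90,"wx":0,"wy":0,"wz":0,"jaw":0.2}
  ]
}}

```text
time: 14.15
ee_pos: [594.0, -87.8, 128.9]
orientation: [180.0, -0.0, 16.7]
contact_force: [1.4, 0.6, -0.6]
grip_width: 0.796
gripper_force: 0.0
```

Emit:
{"name": "move_arm", "arguments": {
  "deltas": [
    {"x":1,"y":38,"z":0,"wx":0,"wy":0,"wz":0,"jaw":0.2},
    {"x":1,"y":70,"z":0,"wx":0,"wy":0,"wz":0,"jaw":0.2},
    {"x":1,"y":84,"z":0,"wx":0,"wy":0,"wz":0,"jaw":0.2},
    {"x":1,"y":84,"z":0,"wx":0,"wy":0,"wz":0,"jaw":0.2},
    {"x":1,"y":84,"z":-35,"wx":0,"wy":0,"wz":0,"jaw":0.2},
    {"x":1,"y":84,"z":-75,"wx":0,"wy":0,"wz":0,"jaw":0.2},
    {"x":1,"y":84,"z":-105,"wx":0,"wy":0,"wz":0,"jaw":0.2},
    {"x":1,"y":84,"z":-116,"wx":0,"wy":0,"wz":0,"jaw":0.2}
  ]
}}

```text
time: 14.82
ee_pos: [592.8, -6.7, 8.7]
orientation: [-179.9, 0.3, 16.7]
contact_force: [-0.6, -0.3, -0.3]
grip_width: 0.796
gripper_force: 0.0
```

Emit:
{"name": "move_arm", "arguments": {
  "deltas": [
    {"x":0,"y":0,"z":0,"wx":0,"wy":0,"wz":0,"jaw":0.2},
    {"x":0,"y":0,"z":0,"wx":0,"wy":0,"wz":0,"jaw":1},
    {"x":0,"y":0,"z":0,"wx":0,"wy":0,"wz":0,"jaw":1},
    {"x":0,"y":0,"z":0,"wx":0,"wy":0,"wz":0,"jaw":1},
    {"x":0,"y":0,"z":0,"wx":0,"wy":0,"wz":0,"jaw":1},
    {"x":0,"y":0,"z":0,"wx":0,"wy":0,"wz":0,"jaw":1},
    {"x":0,"y":0,"z":0,"wx":0,"wy":0,"wz":0,"jaw":1},
    {"x":0,"y":0,"z":0,"wx":0,"wy":0,"wz":0,"jaw":1}
  ]
}}

```text
time: 15.48
ee_pos: [595.6, -5.4, 13.2]
orientation: [180.0, -0.1, 16.7]
contact_force: [-2.1, -0.6, 8.0]
grip_width: 0.415
gripper_force: 20.0
```

Emit:
{"name": "move_arm", "arguments": {
  "deltas": [
    {"x":0,"y":0,"z":35,"wx":0,"wy":0,"wz":0,"jaw":1},
    {"x":0,"y":0,"z":75,"wx":0,"wy":0,"wz":0,"jaw":1},
    {"x":-20,"y":7,"z":105,"wx":0,"wy":0,"wz":0,"jaw":1},
    {"x":-58,"y":21,"z":105,"wx":0,"wy":0,"wz":0,"jaw":1},
    {"x":-96,"y":35,"z":105,"wx":0,"wy":0,"wz":0,"jaw":1},
    {"x":-130,"y":48,"z":105,"wx":0,"wy":0,"wz":0,"jaw":1},
    {"x":-140,"y":50,"z":105,"wx":0,"wy":0,"wz":0,"jaw":1},
    {"x":-140,"y":50,"z":105,"wx":0,"wy":0,"wz":0,"jaw":1}
  ]
}}

```text
time: 16.15
ee_pos: [452.8, 44.9, 117.8]
orientation: [179.9, 0.0, 16.8]
contact_force: [1.4, -0.1, -0.9]
grip_width: 0.417
gripper_force: 20.0
```

```bash
python3 - <<'E'
from h import *
ctrl.capture("top")
im,p,T=wrist(); s=ctrl.read_state();print(s['ee_pos'],s['grip_width'],s['gripper_force'])
cv2.imwrite("pics/w5.png",im[:,:,::-1]); np.savez("w5.npz",im=im,T=T)
E
```

```text
[455.92894299  44.34632073 117.95908866] 0.41410514292115835 19.99974378850311
```

View pics/w5.png

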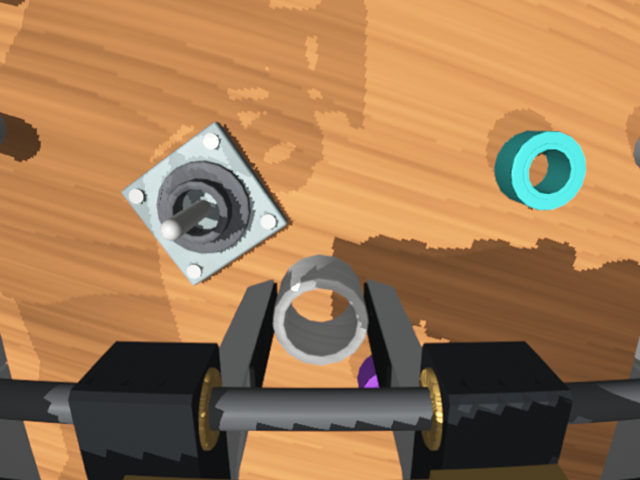

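The collar lies flat, centred on the post at (205,205). The sleeve is held at (320,318). I'll check the offsets.

```bash
python3 - <<'E'
from h import *
d=np.load("w5.npz");T=d['T'];p=ctrl.camera_params("wrist")
a=np.radians(16.7);ux=np.array([np.cos(a),np.sin(a),0])
print('sleeve',cast(p,[(321,364)],139.5,T)+20*ux,'post',cast(p,[(171,229)],79,T),'flange',cast(p,[(157,207),(251,207)],19,T).mean(0))
d=np.load("w4.npz");T=d['T'];print('bush',cast(p,[(320,374)],135,T)+26*ux)
E
```

```text
sleeve [[455.00971465  45.32696859 139.5       ]] post [[454.98340568 129.12839409  79.        ]] flange [456.38731656 127.72999222  19.        ]
bush [[ 562.48801713 -225.97032956  135.        ]]
```

Emit:
{"name": "move_arm", "arguments": {
  "deltas": [
    {"x":-1,"y":38,"z":0,"wx":0,"wy":0,"wz":0,"jaw":1},
    {"x":-1,"y":72,"z":0,"wx":0,"wy":0,"wz":0,"jaw":1},
    {"x":-1,"y":84,"z":0,"wx":0,"wy":0,"wz":0,"jaw":1},
    {"x":-1,"y":84,"z":0,"wx":0,"wy":0,"wz":0,"jaw":1},
    {"x":-1,"y":84,"z":0,"wx":0,"wy":0,"wz":0,"jaw":1},
    {"x":-1,"y":84,"z":-20,"wx":0,"wy":0,"wz":0,"jaw":1},
    {"x":-1,"y":84,"z":-45,"wx":0,"wy":0,"wz":0,"jaw":1},
    {"x":-1,"y":84,"z":-62,"wx":0,"wy":0,"wz":0,"jaw":1}
  ]
}}

```text
time: 16.92
ee_pos: [454.6, 126.8, 53.9]
orientation: [180.0, 0.0, 16.6]
contact_force: [-0.2, -0.1, -2.0]
grip_width: 0.415
gripper_force: 20.0
```

Emit:
{"name": "move_arm", "arguments": {
  "deltas": [
    {"x":0,"y":0,"z":-6,"wx":0,"wy":0,"wz":0,"jaw":1},
    {"x":0,"y":0,"z":-8,"wx":0,"wy":0,"wz":0,"jaw":1},
    {"x":0,"y":0,"z":-8,"wx":0,"wy":0,"wz":0,"jaw":1},
    {"x":0,"y":0,"z":-8,"wx":0,"wy":0,"wz":0,"jaw":1},
    {"x":0,"y":0,"z":-8,"wx":0,"wy":0,"wz":0,"jaw":0.3},
    {"x":0,"y":0,"z":-8,"wx":0,"wy":0,"wz":0,"jaw":0},
    {"x":0,"y":0,"z":-8,"wx":0,"wy":0,"wz":0,"jaw":0},
    {"x":0,"y":0,"z":-8,"wx":0,"wy":0,"wz":0,"jaw":0}
  ]
}}

```text
time: 17.58
ee_pos: [454.4, 128.5, 47.7]
orientation: [180.0, -0.0, 16.7]
contact_force: [-0.2, 0.0, -0.6]
grip_width: 0.662
gripper_force: 0.0
```

Emit:
{"name": "move_arm", "arguments": {
  "deltas": [
    {"x":0,"y":0,"z":35,"wx":0,"wy":0,"wz":0,"jaw":0},
    {"x":0,"y":0,"z":75,"wx":0,"wy":0,"wz":0,"jaw":0},
    {"x":-1,"y":-25,"z":105,"wx":0,"wy":0,"wz":0,"jaw":0},
    {"x":-2,"y":-63,"z":115,"wx":0,"wy":0,"wz":0,"jaw":0},
    {"x":-3,"y":-102,"z":125,"wx":0,"wy":0,"wz":0,"jaw":0},
    {"x":-4,"y":-141,"z":135,"wx":0,"wy":0,"wz":0,"jaw":0},
    {"x":-5,"y":-180,"z":145,"wx":0,"wy":0,"wz":0,"jaw":0},
    {"x":-6,"y":-220,"z":150,"wx":0,"wy":0,"wz":0,"jaw":0}
  ]
}}

```text
time: 18.25
ee_pos: [448.2, -93.2, 199.0]
orientation: [179.9, -0.1, 16.7]
contact_force: [1.7, 0.7, -0.1]
grip_width: 1.0
gripper_force: 0.0
```

Emit:
{"name": "move_arm", "arguments": {
  "deltas": [
    {"x":-2,"y":-40,"z":0,"wx":0,"wy":0,"wz":0,"jaw":0},
    {"x":-4,"y":-80,"z":0,"wx":0,"wy":0,"wz":0,"jaw":0},
    {"x":-6,"y":-120,"z":0,"wx":0,"wy":0,"wz":0,"jaw":0},
    {"x":-8,"y":-160,"z":0,"wx":0,"wy":0,"wz":0,"jaw":0},
    {"x":-10,"y":-195,"z":0,"wx":0,"wy":0,"wz":0,"jaw":0},
    {"x":-10,"y":-201,"z":0,"wx":0,"wy":0,"wz":0,"jaw":0},
    {"x":-10,"y":-201,"z":0,"wx":0,"wy":0,"wz":0,"jaw":0},
    {"x":-10,"y":-201,"z":0,"wx":0,"wy":0,"wz":0,"jaw":0}
  ]
}}

```text
time: 18.92
ee_pos: [438.1, -291.9, 197.3]
orientation: [-180.0, 0.0, 16.7]
contact_force: [0.4, 0.5, 0.2]
grip_width: 0.999
gripper_force: 0.0
```

```bash
python3 - <<'E'
from h import *
im,p,T=wrist(); s=ctrl.read_state();print(s['ee_pos'])
c=im[130:300,220:420]
cv2.imwrite("pics/w6.png",cv2.resize(c[:,:,::-1],None,fx=3.5,fy=3.5,interpolation=cv2.INTER_NEAREST)); np.savez("w6.npz",im=im,T=T)
E
```

```text
[ 438.30046204 -291.22475505  197.38329034]
```

View pics/w6.png

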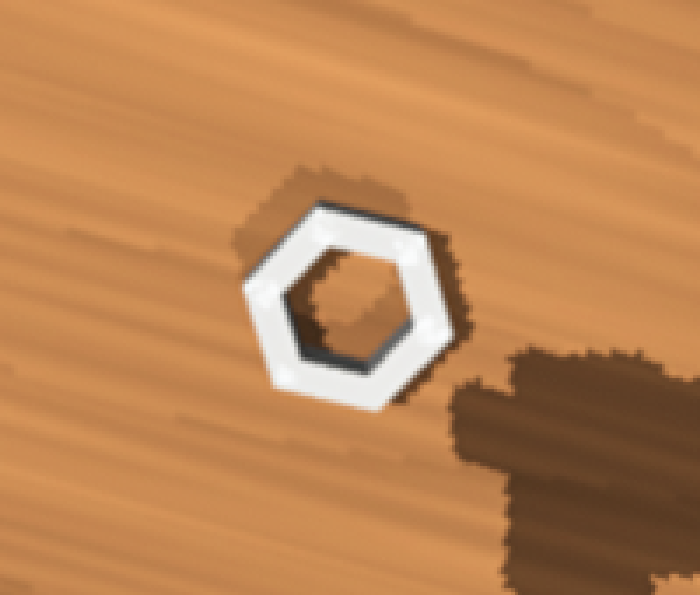

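The nut's six top corners in the crop are (320,207), (427,234), (453,334), (379,411), (273,387) and (244,288).

```bash
python3 - <<'E'
from h import *
d=np.load("w6.npz");T=d['T'];p=ctrl.camera_params("wrist")
c=np.array([(320,207),(427,234),(453,334),(379,411),(273,387),(244,288)])/3.5+[220,130]-0.0
w=cast(p,c,18,T)[:,:2];print(w.mean(0).round(1))
for k in range(6):
    e=w[(k+1)%6]-w[k]; print(np.hypot(*e).round(1),(np.degrees(np.arctan2(e[1],e[0]))%60).round(1))
E
```

```text
[ 437.7 -290.4]
26.9 32.5
25.9 31.9
26.9 34.1
27.3 33.5
26.1 31.8
27.4 33.5
```

Emit:
{"name": "move_arm", "arguments": {
  "deltas": [
    {"x":0,"y":1,"z":-35,"wx":0,"wy":0,"wz":0.1,"jaw":0},
    {"x":0,"y":1,"z":-70,"wx":0,"wy":0,"wz":0.2,"jaw":0},
    {"x":0,"y":1,"z":-105,"wx":0,"wy":0,"wz":0.283,"jaw":0},
    {"x":0,"y":1,"z":-140,"wx":0,"wy":0,"wz":0.283,"jaw":0},
    {"x":0,"y":1,"z":-172,"wx":0,"wy":0,"wz":0.283,"jaw":0},
    {"x":0,"y":1,"z":-188,"wx":0,"wy":0,"wz":0.283,"jaw":0},
    {"x":0,"y":1,"z":-192,"wx":0,"wy":0,"wz":0.283,"jaw":0},
    {"x":0,"y":1,"z":-192,"wx":0,"wy":0,"wz":0.283,"jaw":0.3}
  ]
}}

```text
time: 19.63
ee_pos: [438.2, -289.8, 4.9]
orientation: [-179.9, 0.0, 33.0]
contact_force: [0.2, -0.3, 0.3]
grip_width: 0.962
gripper_force: 0.0
```

Emit:
{"name": "move_arm", "arguments": {
  "deltas": [
    {"x":0,"y":0,"z":0,"wx":0,"wy":0,"wz":0,"jaw":1},
    {"x":0,"y":0,"z":0,"wx":0,"wy":0,"wz":0,"jaw":1},
    {"x":0,"y":0,"z":0,"wx":0,"wy":0,"wz":0,"jaw":1},
    {"x":0,"y":0,"z":0,"wx":0,"wy":0,"wz":0,"jaw":1},
    {"x":0,"y":0,"z":0,"wx":0,"wy":0,"wz":0,"jaw":1},
    {"x":0,"y":0,"z":0,"wx":0,"wy":0,"wz":0,"jaw":1},
    {"x":0,"y":0,"z":0,"wx":0,"wy":0,"wz":0,"jaw":1},
    {"x":0,"y":0,"z":0,"wx":0,"wy":0,"wz":0,"jaw":1}
  ],
  "grip_force": 25
}}

```text
time: 20.3
ee_pos: [438.2, -291.6, 5.7]
orientation: [180.0, -0.0, 32.9]
contact_force: [-2.5, 0.8, 6.6]
grip_width: 0.488
gripper_force: 25.0
```

Emit:
{"name": "move_arm", "arguments": {
  "deltas": [
    {"x":0,"y":0,"z":35,"wx":0,"wy":0,"wz":0,"jaw":1},
    {"x":0,"y":0,"z":75,"wx":0,"wy":0,"wz":0,"jaw":1},
    {"x":1,"y":25,"z":110,"wx":0,"wy":0,"wz":0,"jaw":1},
    {"x":3,"y":65,"z":110,"wx":0,"wy":0,"wz":0,"jaw":1},
    {"x":5,"y":105,"z":110,"wx":0,"wy":0,"wz":0,"jaw":1},
    {"x":7,"y":145,"z":110,"wx":0,"wy":0,"wz":0,"jaw":1},
    {"x":9,"y":185,"z":110,"wx":0,"wy":0,"wz":0,"jaw":1},
    {"x":11,"y":225,"z":110,"wx":0,"wy":0,"wz":0,"jaw":1}
  ]
}}

```text
time: 20.97
ee_pos: [448.7, -64.8, 115.6]
orientation: [180.0, -0.0, 32.9]
contact_force: [1.7, 0.3, -0.8]
grip_width: 0.489
gripper_force: 25.0
```

Emit:
{"name": "move_arm", "arguments": {
  "deltas": [
    {"x":2,"y":40,"z":0,"wx":0,"wy":0,"wz":0,"jaw":1},
    {"x":4,"y":80,"z":0,"wx":0,"wy":0,"wz":0,"jaw":1},
    {"x":5,"y":106,"z":0,"wx":0,"wy":0,"wz":0,"jaw":1},
    {"x":5,"y":106,"z":0,"wx":0,"wy":0,"wz":0,"jaw":1},
    {"x":5,"y":106,"z":0,"wx":0,"wy":0,"wz":0,"jaw":1},
    {"x":5,"y":106,"z":0,"wx":0,"wy":0,"wz":0,"jaw":1}
  ]
}}

```text
time: 21.47
ee_pos: [453.9, 39.0, 115.3]
orientation: [-180.0, 0.0, 32.9]
contact_force: [-0.4, -0.9, -1.8]
grip_width: 0.485
gripper_force: 25.0
```

```bash
python3 - <<'E'
from h import *
im,p,T=wrist(); s=ctrl.read_state();print(s['ee_pos'],s['grip_width'],s['gripper_force'])
cv2.imwrite("pics/w7.png",im[:,:,::-1]); np.savez("w7.npz",im=im,T=T)
E
```

```text
[453.97849393  38.53476511 115.30143467] 0.48503867419047464 24.99966412782669
```

View pics/w7.png

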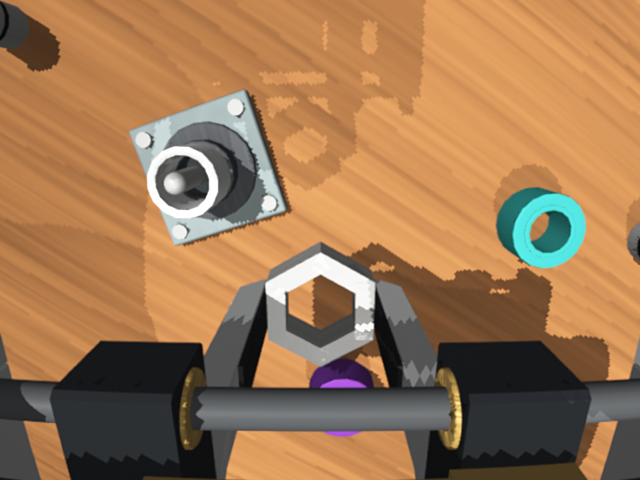

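The sleeve stands on the collar with its top rim centred at (183,182). The nut is held square, with its near corner at (322,363).

```bash
python3 - <<'E'
from h import *
d=np.load("w7.npz");T=d['T'];p=ctrl.camera_params("wrist")
a=np.radians(32.9);ux=np.array([np.cos(a),np.sin(a),0])
print('nut',cast(p,[(322,363)],128,T)+26.5*ux,'sleeve',cast(p,[(183,182)],68,T),'post',cast(p,[(173,184)],80,T))
E
```

```text
nut [[455.96402962  40.16378044 128.        ]] sleeve [[454.28629823 128.30889625  68.        ]] post [[453.94833893 129.74631736  80.        ]]
```

Emit:
{"name": "move_arm", "arguments": {
  "deltas": [
    {"x":0,"y":38,"z":0,"wx":0,"wy":0,"wz":0,"jaw":1},
    {"x":-1,"y":74,"z":0,"wx":0,"wy":0,"wz":0,"jaw":1},
    {"x":-1,"y":88,"z":0,"wx":0,"wy":0,"wz":0,"jaw":1},
    {"x":-1,"y":88,"z":0,"wx":0,"wy":0,"wz":0,"jaw":1},
    {"x":-1,"y":88,"z":0,"wx":0,"wy":0,"wz":0,"jaw":1},
    {"x":-1,"y":88,"z":0,"wx":0,"wy":0,"wz":0,"jaw":1},
    {"x":-1,"y":88,"z":-15,"wx":0,"wy":0,"wz":0,"jaw":1},
    {"x":-1,"y":88,"z":-30,"wx":0,"wy":0,"wz":0,"jaw":1}
  ]
}}

```text
time: 22.18
ee_pos: [454.0, 125.9, 85.6]
orientation: [179.9, -0.1, 32.8]
contact_force: [-0.0, -0.8, -1.6]
grip_width: 0.485
gripper_force: 25.0
```

Emit:
{"name": "move_arm", "arguments": {
  "deltas": [
    {"x":0,"y":0,"z":-7,"wx":0,"wy":0,"wz":0,"jaw":1},
    {"x":0,"y":0,"z":-11.5,"wx":0,"wy":0,"wz":0,"jaw":1},
    {"x":0,"y":0,"z":-11.5,"wx":0,"wy":0,"wz":0,"jaw":1},
    {"x":0,"y":0,"z":-11.5,"wx":0,"wy":0,"wz":0,"jaw":1},
    {"x":0,"y":0,"z":-11.5,"wx":0,"wy":0,"wz":0,"jaw":0.4},
    {"x":0,"y":0,"z":-11.5,"wx":0,"wy":0,"wz":0,"jaw":0.1},
    {"x":0,"y":0,"z":-11.5,"wx":0,"wy":0,"wz":0,"jaw":0},
    {"x":0,"y":0,"z":-11.5,"wx":0,"wy":0,"wz":0,"jaw":0}
  ]
}}

```text
time: 22.85
ee_pos: [453.3, 127.5, 74.2]
orientation: [180.0, -0.0, 32.9]
contact_force: [0.3, -0.8, -1.0]
grip_width: 0.735
gripper_force: 0.0
```

Emit:
{"name": "move_arm", "arguments": {
  "deltas": [
    {"x":0,"y":0,"z":0,"wx":0,"wy":0,"wz":0,"jaw":0},
    {"x":0,"y":0,"z":20,"wx":0,"wy":0,"wz":0,"jaw":0},
    {"x":0,"y":0,"z":55,"wx":0,"wy":0,"wz":0,"jaw":0},
    {"x":0,"y":0,"z":95,"wx":0,"wy":0,"wz":0,"jaw":0},
    {"x":0,"y":-35,"z":110,"wx":0,"wy":0,"wz":0,"jaw":0},
    {"x":0,"y":-70,"z":115,"wx":0,"wy":0,"wz":0,"jaw":0},
    {"x":0,"y":-100,"z":115,"wx":0,"wy":0,"wz":0,"jaw":0},
    {"x":0,"y":-120,"z":115,"wx":0,"wy":0,"wz":0,"jaw":0}
  ]
}}

```text
time: 23.52
ee_pos: [453.1, 4.7, 189.7]
orientation: [179.9, -0.0, 32.8]
contact_force: [0.0, -0.8, -0.3]
grip_width: 0.997
gripper_force: 0.0
```

```bash
python3 - <<'E'
from h import *
ctrl.capture("top"); im,p,T=wrist(); s=ctrl.read_state();print(s['time'],s['ee_pos'],s['contact_force'])
sd=ctrl.capture("side")[160:400,220:560]
cv2.imwrite("pics/s8.png",cv2.resize(sd[:,:,::-1],None,fx=2.3,fy=2.3,interpolation=cv2.INTER_CUBIC))
cv2.imwrite("pics/w8.png",im[:,:,::-1])
E
```

```text
23.6167 [452.98585593   4.30813795 189.11412414] [ 0.05735009  1.17637346 -0.92853756]
```

View pics/s8.png

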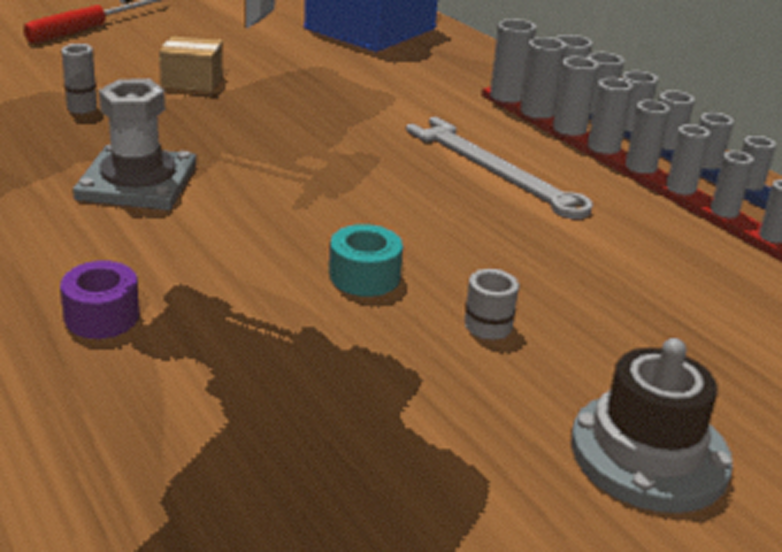

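View pics/w8.png

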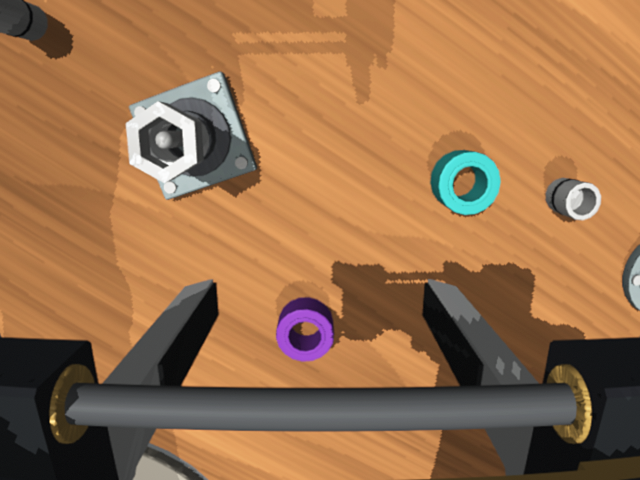

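Both stacks are flat and centred: the nut is on the sleeve and collar at (130,95) in the side view, and the bush is on the bearing at (663,390). The sockets and carton are still standing where they were, and the gripper is clear. I'm handing it in.

```bash
python3 -c "
from plant import ctrl
print(ctrl.sign_off())"
```

```text
the job is handed in; nothing more can be done
None
```

I handed the job in at about 24 s, but the sign-off gave no verdict. The last pictures show collar, sleeve and nut stacked on the square stand, bearing and bush on the round stand, and the sockets and carton undisturbed.

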